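# Sweep the loose wheel nuts into the catch tray

## Task

With the gripper's fingers closed, sweep the three loose hexagonal wheel nuts along the bench, through the open side of the low metal catch tray, until all three lie completely inside it. Slide the nuts gently with the fingertips: never pick one up or flick it, and leave the round socket standing among them, the tape, the tin and everything else on the bench where they are.

Things in the scene. Friction and masses are not known exactly. Their poses are not given: they have to be found in the camera images.
- tray: low fixed three-sided tray of bare sheet metal, inside 110 mm deep (x) by 260 mm wide (y); walls 3 mm thick, 20 mm tall at the back (+x) and both sides; no wall on its -x side, which faces the robot. Origin at the centre of the floor: back wall's inner face at x = +55 mm, side walls' at y = +-130 mm. Floor level with the bench, no lip
- tray_mouth (a point): middle of the tray's open edge, at bench height, 55 mm from its origin towards its -x. The nuts and the socket start side by side 70 to 130 mm in front of this edge, within 105 mm of the tray's centreline, in any order, at least 45 mm apart sideways, so a straight push along the tray's +x takes each nut in without meeting anything
- nut1: bare steel hexagonal wheel nut standing flat on the bench, 27 mm across flats, 31 mm across corners, 22 mm tall, about 80 g, top edge bevelled, dark bore on top; origin at the centre of its underside, z up; its yaw is arbitrary; it slides when pushed low on its side
- nut2: bare steel hexagonal wheel nut standing flat on the bench, 27 mm across flats, 31 mm across corners, 22 mm tall, about 80 g, top edge bevelled, dark bore on top; origin at the centre of its underside, z up; its yaw is arbitrary; it slides when pushed low on its side
- nut3: bare steel hexagonal wheel nut standing flat on the bench, 27 mm across flats, 31 mm across corners, 22 mm tall, about 80 g, top edge bevelled, dark bore on top; origin at the centre of its underside, z up; its yaw is arbitrary; it slides when pushed low on its side
- socket: bystander: deep steel socket, a plain round cylinder 32 mm in diameter and 55 mm tall standing on end in the row with the nuts; origin at the centre of its underside
- tape: bystander: roll of tape lying flat, 84 mm outside diameter, 64 mm inside, 24 mm tall, beside the tray's +y front corner; origin at the centre of its underside
- tin: bystander: closed tin, 68 mm in diameter, 60 mm tall, standing beside the tray's -y front corner; origin at the centre of its underside
- sander: bystander: palm-sized air sander, round pad 124 mm in diameter, 76 mm tall, tail 145 mm long to its -x, far off to the right (-y); origin at the centre of its pad's underside

How it is judged:
By the outcome, as a careful person would: the job done as asked, in the order asked, and still so for the second after the job is handed in, with the robot touching nothing.
It also fails if it takes over 54 s, if anything falls off the work surface, if the arm or the gripper's body presses on something with over 40 N, if the wrist force passes 120 N, or if a joint passes its speed limit or range.

## Robot

A 6-joint arm with a two-finger parallel gripper is mounted at the origin on the work surface. World frame = base frame: x ahead of the robot, y to its left, z up, the work surface at z = 0. Lengths are in m, angles in rad, forces in N, time in s.
With the tool pointing down it reaches from about 0.325 to 0.925 m from the base axis. Payload 3.1 kg.
Tool frame: the origin (TCP) lies on the front face of the gripper's body, between the roots of the fingers; the fingertips stand 73 mm ahead of it and the grasp point (between the pads) lies 54 mm ahead of it; z points along the fingers, y is the line along which they close (so a half turn about z gives the same grasp; the last joint's range is limited). The gripper opens to 85 mm and grips with 20 to 120 N. Pads are 22 mm wide; open, the fingers measure 114 mm over their backs; the gripper's body (76 mm by 85 mm) begins 54 mm behind the grasp point. The pads swing forward as they close: fully open they stand 13 mm farther back than shut.
Start: joints at [-1.461, 0.217, 1.613, -0, 1.311, -0.112], TCP at [0.138, -0.61, 0.304] pointing down, gripper open.
Joint ranges: [-2.75, 2.75], [-0.78, 2.1], [0.31, 2.55], [-1.13, 4.27], [0.13, 2.63], [-2.58, 2.58]. Speed limits (rad/s): [2.79, 2.79, 3.14, 3.14, 3.14, 3.14].

## Interface

Orientations are given as a unit quaternion [w, x, y, z].
In Python, from bench import manip gives the robot as it stands.
- The arm moves only by the tool servo_tool, never from a script. Its argument "targets" is a list of rows, each an object of numbers: "tx", "ty", "tz": the shift along the tool's x, y, z in cm; "rx", "ry", "rz": the turn, a rotation vector about the tool's x, y, z in rad; "gripper": the opening, from -1 (shut) to 1 (fully open). In form: [{"tx": .., "ty": .., "tz": .., "rx": .., "ry": .., "rz": .., "gripper": ..}, ...]. A call has 1 to 12 rows; each row is the pose to reach, as a shift and turn from the pose commanded when the call began, along the tool's axes at that moment; what a row does not reach only later rows make up. A row lasts 1/12 s, in which the tool goes at most 41.7 mm and 7.16 degrees, less where a joint would pass 70% of its speed; a pose out of reach is approached as far as the arm can. A call with a gripper value outside its range is refused whole. The fingers move at their own pace and stop on an object; the grip force is fixed at half the most. Time passes only in rows, so rows that repeat a pose let the fingers close. It gives the time, the measured TCP pose, the force, the opening and the grip force at its end, in the units of the state.
- manip.get_state(): the state, without advancing time (a new reading comes with each control period).
- manip.snapshot(name): name is "scene" or "top" or "wrist"; returns a dict with "pixels" (400x640x3 uint8, red, green, blue), "mtx" (3x3 intrinsics, pixels), "origin" and "attitude" of the camera in the world; the wrist camera has in their place "mount" (4x4, takes a point from camera to tool coordinates, whose origin is the TCP and whose axes are the flange's). Camera axes: x right, y down, z forward; pixel columns grow to the right and rows downward; lengths in m; the calibration is good to about 2 mm. A picture is of the moment at which its call begins: read the wrist's pose just before it. There is no depth.
- manip.job_done(): hands the job in; it is judged then, once.
The state is a dict: "t": time; "joints": joint angles; "joint_vel": joint speeds; "joint_torque": joint torques, N m; "ee_pos": TCP position; "tool_rot": TCP orientation; "force": force on the tool from outside, world axes, zero at the start; "torque": the same for the moment, N m; "gripper_width": finger opening in m; "finger_force": force on a finger pad.
Only numpy, scipy, OpenCV 4.12 (cv2) and the standard library are available. Lean on these libraries where they do the work, as an engineer would, in place of code of your own. Each camera call takes 0.05 s, during which the arm holds its last target. There are 200 camera calls.

## Working session

There is one attempt and no reset: what is moved stays moved. The work goes in short steps, Python scripts to look and compute and a tool call to move; the robot and the scene stay as the last step left them, time stands still between calls to the robot, and variables do not carry over. Pictures are saved under pics/ and viewed, at most 10 in all, crops included, and the job is handed in when it is done.

Besides the shell and the picture viewer there is one more tool, called after "Call:" as name([rows], argument=value, ...), one row to a line, values as JSON. servo_tool: Moves the arm, as the interface text tells. Its arguments: {"type":"object","properties":{"targets":{"type":"array","items":{"type":"object","properties":{"tx":{"type":"number"},"ty":{"type":"number"},"tz":{"type":"number"},"rx":{"type":"number"},"ry":{"type":"number"},"rz":{"type":"number"},"gripper":{"type":"number"}}}}},"required":["targets"]}

```bash
mkdir -p pics; cat > h.py <<'E'
import numpy as np, cv2
from scipy.spatial.transform import Rotation as R
from bench import manip
def snap(n,f=None):
    s=manip.snapshot(n)
    if f: cv2.imwrite('pics/'+f,cv2.cvtColor(s['pixels'],cv2.COLOR_RGB2BGR))
    return s
def att(s):
    a=np.array(s['attitude'],float)
    return a if a.shape==(3,3) else R.from_quat(np.r_[a[1:],a[0]]).as_matrix()
def cast(s,u,v,z):
    d=att(s)@np.linalg.inv(np.array(s['mtx']))@[u,v,1.]
    o=np.array(s['origin']); return o+d*(z-o[2])/d[2]
def proj(s,p):
    c=np.array(s['mtx'])@att(s).T@(np.array(p)-s['origin']); return c[:2]/c[2]
E
python3 - <<'E'
from h import *
s=snap('top','top0.png'); print({k:s[k] for k in s if k!='pixels'})
s=snap('scene','sc0.png'); print(s['origin'])
st=manip.get_state(); print(st['ee_pos'],st['tool_rot'],st['t'])
E
```

```text
{'mtx': array([[389.43226041,   0.        , 315.94069926],
       [  0.        , 389.43226041, 200.60939046],
       [  0.        ,   0.        ,   1.        ]]), 'origin': array([ 0.47331579, -0.09955278,  1.13656073]), 'attitude': array([-0.04152345,  0.70977585, -0.70293072,  0.01955603])}
[ 1.2994876  -0.50615258  0.6371989 ]
[ 0.13746842 -0.60911298  0.30271108] [-1.05273629e-03  9.93853398e-01  1.10699213e-01  4.18601834e-06] 0.1
```

View pics/top0.png

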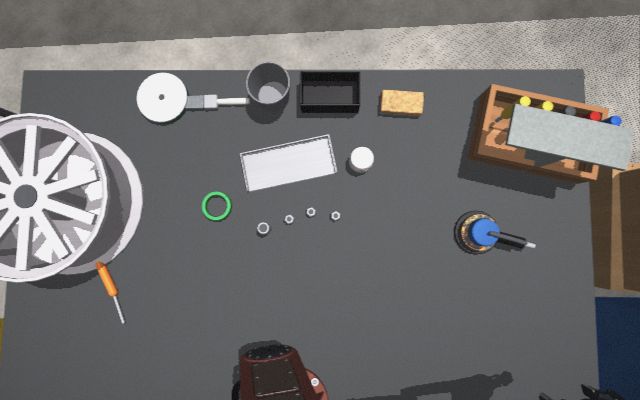

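View pics/sc0.png

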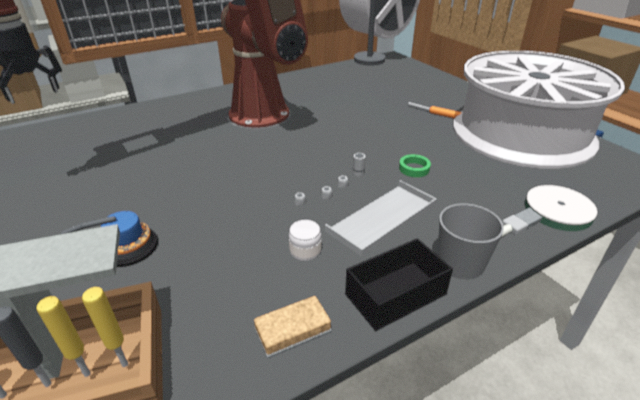

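Top view: socket at about (263,228), nuts at (289,219), (311,212) and (336,216), tray around (289,163), tape at (216,206), tin at (361,159). Next I'll measure them.

```bash
python3 - <<'E'
from h import *
s=snap('top'); im=s['pixels']; g=cv2.cvtColor(im,cv2.COLOR_RGB2GRAY)
m=(g>100).astype(np.uint8); 
n,l,st,c=cv2.connectedComponentsWithStats(m)
for i in range(1,n):
    x,y,w,h,a=st[i]
    if 195<c[i][0]<380 and 130<c[i][1]<240 and a>10: print(st[i],c[i].round(1),cast(s,*c[i],0.02).round(4))
    if a>2000 and 240<c[i][0]<330 and 130<c[i][1]<200:
        r=cv2.minAreaRect(np.argwhere(l==i)[:,::-1].astype(np.float32)); 
        print('tray',[cast(s,*p,0.01).round(4) for p in cv2.boxPoints(r)])
crop=im[120:245,195:385]; cv2.imwrite('pics/c.png',cv2.cvtColor(cv2.resize(crop,None,fx=4,fy=4,interpolation=cv2.INTER_CUBIC),cv2.COLOR_RGB2BGR))
E
```

```text
[268 135   8  10  22] [271.1 139.6] [0.7482 0.069  0.02  ]
[249 138   6   4  11] [251.  139.2] [0.7492 0.1284 0.02  ]
[226 176   3   9  14] [227.2 179.4] [0.6299 0.195  0.02  ]
[241 187   7   8  12] [243.6 190.6] [0.5974 0.1461 0.02  ]
[201 190  30  30 336] [215.5 205. ] [0.5547 0.2269 0.02  ]
[231 191   7   4  11] [234.  192.7] [0.5909 0.174  0.02  ]
[240 202   4   6  11] [241.8 204.5] [0.5567 0.1502 0.02  ]
[247 203   6   7  14] [249.9 205.9] [0.5529 0.1267 0.02  ]
[231 206  13  21  65] [236.8 215.3] [0.5254 0.1638 0.02  ]
[245 214   6   5  14] [247.9 215.6] [0.5249 0.1315 0.02  ]
[209 225   7   8  14] [212.3 228.3] [0.4873 0.234  0.02  ]
[237 233  12   7  28] [242.6 236.3] [0.4653 0.1453 0.02  ]
```

View pics/c.png

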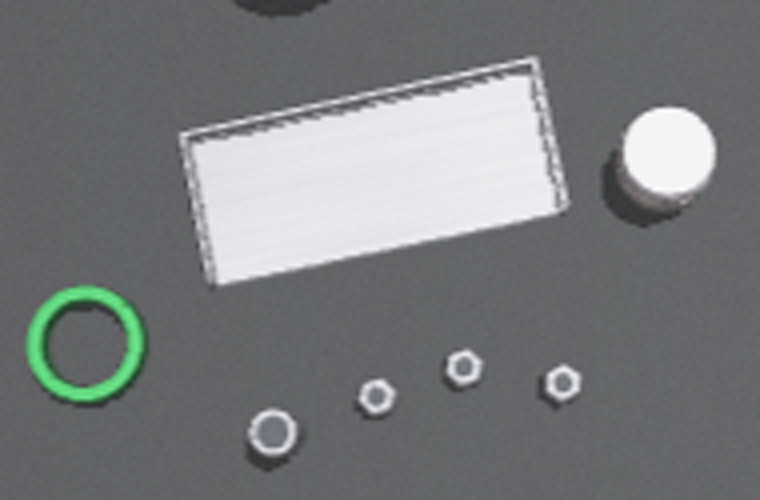

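The crop shows the nuts at (377,397), (464,367) and (563,383), and the socket at (272,432). The tray's open edge runs from (214,286) to (567,211), and its back from (182,133) to (537,58). I'll convert these to tray coordinates.

```bash
python3 - <<'E'
from h import *
s=snap('top')
px=lambda u,v:(195+(u+.5)/4-.5,120+(v+.5)/4-.5)
im=s['pixels']; g=cv2.cvtColor(im,cv2.COLOR_RGB2GRAY).astype(float)
P={}
for n,u,v,z in [('A',377,397,.022),('B',464,367,.022),('C',563,383,.022),('sock',272,432,.055),('tape',86,345,.024),('tin',667,151,.06)]:
    P[n]=cast(s,*px(u,v),z)[:2]
F1=cast(s,*px(212,286),0.0)[:2];F2=cast(s,*px(568,212),0)[:2]
B1=cast(s,*px(182,133),.02)[:2];B2=cast(s,*px(537,58),.02)[:2]
print(F1,F2,B1,B2,np.linalg.norm(F1-F2),np.linalg.norm(B1-B2),np.linalg.norm(F1-B1),np.linalg.norm(F2-B2))
y=F1-F2+B1-B2; y/=np.linalg.norm(y); x=np.array([y[1],-y[0]]); print('x',x,'yaw',np.arctan2(x[1],x[0]))
M=(F1+F2)/2; print('mouth',M)
for k,p in P.items(): print(k,p.round(4),'tray', ((p-M)@x).round(4),((p-M)@y).round(4))
st=manip.get_state(); print(R.from_quat(np.r_[st['tool_rot'][1:],st['tool_rot'][0]]).as_matrix().round(3), st['gripper_width'])
w=manip.snapshot('wrist'); print(w['mount'])
E
```

```text
[0.59805395 0.13848111] [ 0.65484177 -0.12367344] [0.70832475 0.15934148] [ 0.76503938 -0.09991909] 0.2682347194438621 0.2653914006335048 0.11222657200604336 0.11272880253593262
x [0.97711745 0.21270045] yaw 0.21433782013760413
mouth [0.62644786 0.00740384]
A [0.5165 0.0127] tray -0.1063 0.0286
B [ 0.5386 -0.0494] tray -0.0979 -0.0369
C [ 0.5278 -0.1204] tray -0.1236 -0.1039
sock [0.4901 0.0823] tray -0.1173 0.1021
tape [0.5519 0.2238] tray -0.0268 0.2274
tin [ 0.6887 -0.1912] tray 0.0186 -0.2073
[[ 0.976  0.22  -0.   ]
 [ 0.22  -0.976  0.002]
 [ 0.    -0.002 -1.   ]] 0.08546729580593311
[[ 2.47511834e-04 -9.54674803e-01 -2.97650733e-01  7.80730978e-02]
 [ 9.99999968e-01  2.54240732e-04  1.61081558e-05 -8.39106592e-04]
 [ 6.02968899e-05 -2.97650727e-01  9.54674835e-01 -7.00815821e-02]
 [ 0.00000000e+00  0.00000000e+00  0.00000000e+00  1.00000000e+00]]
```

Call:
servo_tool([
  {"tx":1,"ty":-0.9,"gripper":-1},
  {"tx":3,"ty":-2.7,"gripper":-1},
  {"tx":5,"ty":-4.5,"gripper":-1},
  {"tx":7.2,"ty":-6.5,"gripper":-1},
  {"tx":9.4,"ty":-8.4,"gripper":-1},
  {"tx":11.6,"ty":-10.4,"gripper":-1},
  {"tx":13.8,"ty":-12.4,"gripper":-1},
  {"tx":16,"ty":-14.4,"gripper":-1},
  {"tx":18,"ty":-16.1,"gripper":-1},
  {"tx":20,"ty":-17.9,"gripper":-1},
  {"tx":21.5,"ty":-19.2,"gripper":-1},
  {"tx":22,"ty":-19.7,"gripper":-1},
])

```text
validation failed for argument at $.ta...
```

Call:
servo_tool([
  {"tx":1,"ty":-0.9,"gripper":-1},
  {"tx":3,"ty":-2.7,"gripper":-1},
  {"tx":5,"ty":-4.5,"gripper":-1},
  {"tx":7.2,"ty":-6.5,"gripper":-1},
  {"tx":9.4,"ty":-8.4,"gripper":-1},
  {"tx":11.6,"ty":-10.4,"gripper":-1},
  {"tx":13.8,"ty":-12.4,"gripper":-1},
  {"tx":16,"ty":-14.4,"gripper":-1},
  {"tx":18,"ty":-16.1,"gripper":-1},
  {"tx":20,"ty":-17.9,"gripper":-1},
  {"tx":21.2,"ty":-19,"gripper":-1,"rz":0.007},
  {"tx":21.7,"ty":-19.5,"gripper":-1,"rz":0.007},
])

```text
validation failed for argument at $.ta...
```

Call:
servo_tool([
  {"tx":1,"ty":-0.9,"tz":0,"rx":0,"ry":0,"rz":0,"gripper":-1},
  {"tx":3,"ty":-2.7,"tz":0,"rx":0,"ry":0,"rz":0,"gripper":-1},
  {"tx":5,"ty":-4.5,"tz":0,"rx":0,"ry":0,"rz":0,"gripper":-1},
  {"tx":7.2,"ty":-6.5,"tz":0,"rx":0,"ry":0,"rz":0,"gripper":-1},
  {"tx":9.4,"ty":-8.4,"tz":0,"rx":0,"ry":0,"rz":0,"gripper":-1},
  {"tx":11.6,"ty":-10.4,"tz":0,"rx":0,"ry":0,"rz":0,"gripper":-1},
  {"tx":13.8,"ty":-12.4,"tz":0,"rx":0,"ry":0,"rz":0,"gripper":-1},
  {"tx":16,"ty":-14.4,"tz":0,"rx":0,"ry":0,"rz":0,"gripper":-1},
  {"tx":18,"ty":-16.1,"tz":0,"rx":0,"ry":0,"rz":0,"gripper":-1},
  {"tx":20,"ty":-17.9,"tz":0,"rx":0,"ry":0,"rz":0,"gripper":-1},
  {"tx":21.5,"ty":-19.2,"tz":0,"rx":0,"ry":0,"rz":0,"gripper":-1},
  {"tx":22,"ty":-19.7,"tz":0,"rx":0,"ry":0,"rz":0,"gripper":-1},
])

```text
t: 1.25
ee_pos: [0.3101, -0.3661, 0.3038]
tool_rot: [-0.001, 0.994, 0.112, 0.0]
force: [-1.0, -0.3, -0.0]
gripper_width: -0.0002
finger_force: 0.0
```

Call:
servo_tool([
  {"tx":1,"ty":-0.9,"tz":0,"rx":0,"ry":0,"rz":0,"gripper":-1},
  {"tx":3,"ty":-2.7,"tz":0,"rx":0,"ry":0,"rz":0,"gripper":-1},
  {"tx":5,"ty":-4.5,"tz":1,"rx":0,"ry":0,"rz":0,"gripper":-1},
  {"tx":7.2,"ty":-6.5,"tz":2,"rx":0,"ry":0,"rz":0.007,"gripper":-1},
  {"tx":9.4,"ty":-8.4,"tz":3,"rx":0,"ry":0,"rz":0.007,"gripper":-1},
  {"tx":11.6,"ty":-10.4,"tz":4,"rx":0,"ry":0,"rz":0.007,"gripper":-1},
  {"tx":13.8,"ty":-12.4,"tz":5.5,"rx":0,"ry":0,"rz":0.007,"gripper":-1},
  {"tx":16,"ty":-14.4,"tz":7,"rx":0,"ry":0,"rz":0.007,"gripper":-1},
  {"tx":18,"ty":-16.1,"tz":8,"rx":0,"ry":0,"rz":0.007,"gripper":-1},
  {"tx":20,"ty":-17.9,"tz":9,"rx":0,"ry":0,"rz":0.007,"gripper":-1},
  {"tx":21.2,"ty":-19,"tz":9.7,"rx":0,"ry":0,"rz":0.007,"gripper":-1},
  {"tx":21.5,"ty":-19.2,"tz":10,"rx":0,"ry":0,"rz":0.007,"gripper":-1},
])

```text
t: 2.25
ee_pos: [0.4765, -0.1324, 0.2026]
tool_rot: [-0.001, 0.994, 0.109, -0.001]
force: [-0.2, -0.3, -0.5]
gripper_width: 0.0002
finger_force: 0.0
```

```bash
cat >> h.py <<'E'
M=np.array([.62645,.0074]); TX=np.array([.97712,.2127]); TY=np.array([-.2127,.97712])
def T(p): p=np.array(p)[:2]-M; return (p@TX,p@TY)
def wcast(st,w,u,v,z):
    q=st['tool_rot']; Rt=R.from_quat(np.r_[q[1:],q[0]]).as_matrix(); m=np.array(w['mount'])
    d=Rt@m[:3,:3]@np.linalg.inv(w['mtx'])@[u,v,1.]; o=Rt@m[:3,3]+st['ee_pos']; return o+d*(z-o[2])/d[2]
E
python3 - <<'E'
from h import *
st=manip.get_state(); w=snap('wrist','w1.png'); q=st['tool_rot']
print(st['t'],st['ee_pos'],np.round(T(st['ee_pos']),4)); m=R.from_quat(np.r_[q[1:],q[0]]).as_matrix();print(m.round(4)); print('yawerr',np.arctan2(m[1,0],m[0,0])-.2143)
E
```

```text
2.25 [ 0.47648658 -0.13240651  0.20262371] [-0.1763 -0.1047]
[[ 0.9764  0.2159 -0.0016]
 [ 0.2159 -0.9764  0.0013]
 [-0.0013 -0.0016 -1.    ]]
yawerr 0.0032965071754842423
```

View pics/w1.png

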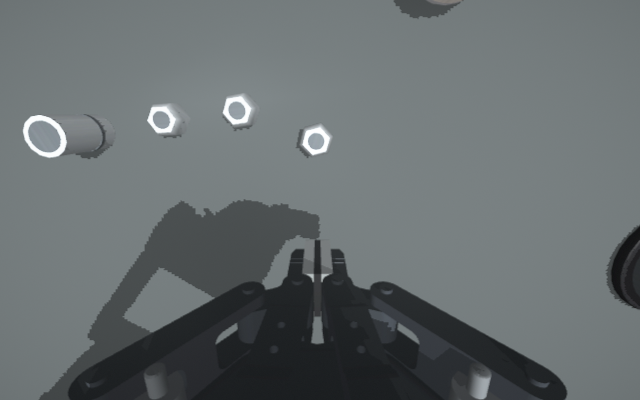

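The wrist view shows the nut tops at (316,140), (237,110) and (162,119), the socket to the left, and the closed fingers pointing at nut C.

```bash
python3 - <<'E'
from h import *
st=manip.get_state(); w=manip.snapshot('wrist')
for u,v,z in [(316,141,.022),(237.5,110,.022),(163,119.5,.022),(45,136,.055),(318,240,.13)]: print(np.round(T(wcast(st,w,u,v,z)),4))
E
```

```text
[-0.1222 -0.1031]
[-0.0966 -0.0365]
[-0.1046  0.028 ]
[-0.1161  0.102 ]
[-0.166  -0.1049]
```

Call:
servo_tool([
  {"tx":0,"ty":-0.1,"tz":1,"rx":0,"ry":0,"rz":0,"gripper":-1},
  {"tx":0,"ty":-0.1,"tz":3,"rx":0,"ry":0,"rz":0,"gripper":-1},
  {"tx":0,"ty":-0.1,"tz":5,"rx":0,"ry":0,"rz":0.003,"gripper":-1},
  {"tx":0,"ty":-0.1,"tz":7,"rx":0,"ry":0,"rz":0.003,"gripper":-1},
  {"tx":0,"ty":-0.1,"tz":9,"rx":0,"ry":0,"rz":0.003,"gripper":-1},
  {"tx":0,"ty":-0.1,"tz":10.5,"rx":0,"ry":0,"rz":0.003,"gripper":-1},
  {"tx":0,"ty":-0.1,"tz":11.5,"rx":0,"ry":0,"rz":0.003,"gripper":-1},
  {"tx":0,"ty":-0.1,"tz":12,"rx":0,"ry":0,"rz":0.003,"gripper":-1},
  {"tx":0,"ty":-0.1,"tz":12.3,"rx":0,"ry":0,"rz":0.003,"gripper":-1},
  {"tx":0,"ty":-0.1,"tz":12.3,"rx":0,"ry":0,"rz":0.003,"gripper":-1},
])

```text
t: 3.18
ee_pos: [0.4761, -0.1341, 0.0809]
tool_rot: [0.0, 0.994, 0.105, 0.0]
force: [0.3, 0.2, 1.1]
gripper_width: -0.0002
finger_force: 0.0
```

Call:
servo_tool([
  {"tx":0.2,"ty":-0.2,"tz":0.2,"rx":0,"ry":0,"rz":-0.002,"gripper":-1},
  {"tx":0.5,"ty":-0.2,"tz":0.2,"rx":0,"ry":0,"rz":-0.002,"gripper":-1},
  {"tx":0.8,"ty":-0.2,"tz":0.2,"rx":0,"ry":0,"rz":-0.002,"gripper":-1},
  {"tx":1.2,"ty":-0.2,"tz":0.2,"rx":0,"ry":0,"rz":-0.002,"gripper":-1},
  {"tx":1.6,"ty":-0.2,"tz":0.2,"rx":0,"ry":0,"rz":-0.002,"gripper":-1},
  {"tx":2,"ty":-0.2,"tz":0.2,"rx":0,"ry":0,"rz":-0.002,"gripper":-1},
  {"tx":2.4,"ty":-0.2,"tz":0.2,"rx":0,"ry":0,"rz":-0.002,"gripper":-1},
  {"tx":2.8,"ty":-0.2,"tz":0.2,"rx":0,"ry":0,"rz":-0.002,"gripper":-1},
  {"tx":3.2,"ty":-0.2,"tz":0.2,"rx":0,"ry":0,"rz":-0.002,"gripper":-1},
  {"tx":3.6,"ty":-0.2,"tz":0.2,"rx":0,"ry":0,"rz":-0.002,"gripper":-1},
  {"tx":4,"ty":-0.2,"tz":0.2,"rx":0,"ry":0,"rz":-0.002,"gripper":-1},
  {"tx":4.4,"ty":-0.2,"tz":0.2,"rx":0,"ry":0,"rz":-0.002,"gripper":-1},
])

```text
t: 4.18
ee_pos: [0.519, -0.1222, 0.0788]
tool_rot: [-0.0, 0.994, 0.107, -0.0]
force: [-0.4, -0.1, 1.2]
gripper_width: 0.0001
finger_force: 0.3
```

```bash
cat > chk.py <<'E'
from h import *
import sys
st=manip.get_state(); q=st['tool_rot']; m=R.from_quat(np.r_[q[1:],q[0]]).as_matrix()
print(st['t'],st['ee_pos'][2].round(4),np.round(T(st['ee_pos']),4),'yawerr',np.arctan2(m[1,0],m[0,0])-.2143,st['force'])
if len(sys.argv)>1: snap('wrist',sys.argv[1])
E
python3 chk.py w2.png
```

```text
4.1833 0.0788 [-0.1326 -0.1038] yawerr -0.0005298616751722163 [-0.41268816 -0.05506546  1.21972321]
```

View pics/w2.png

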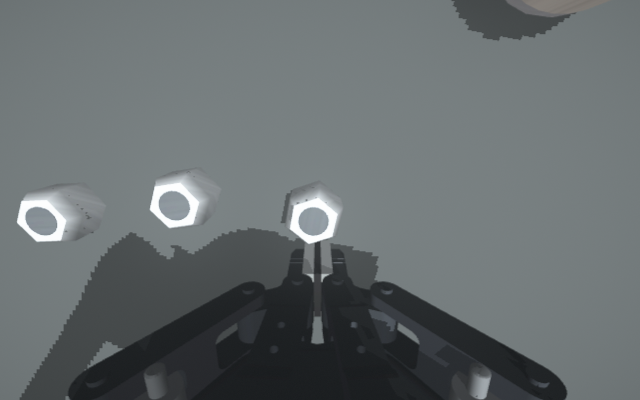

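The wrist view shows nut C at (313,221), centred at the fingertips and in light contact. I'll continue the push slowly.

Call:
servo_tool([
  {"tx":0.4,"ty":0,"tz":0,"rx":0,"ry":0,"rz":0,"gripper":-1},
  {"tx":0.8,"ty":0,"tz":0,"rx":0,"ry":0,"rz":0,"gripper":-1},
  {"tx":1.2,"ty":0,"tz":0,"rx":0,"ry":0,"rz":0,"gripper":-1},
  {"tx":1.6,"ty":0,"tz":0,"rx":0,"ry":0,"rz":0,"gripper":-1},
  {"tx":2,"ty":0,"tz":0,"rx":0,"ry":0,"rz":0,"gripper":-1},
  {"tx":2.4,"ty":0,"tz":0,"rx":0,"ry":0,"rz":0,"gripper":-1},
  {"tx":2.8,"ty":0,"tz":0,"rx":0,"ry":0,"rz":0,"gripper":-1},
  {"tx":3.2,"ty":0,"tz":0,"rx":0,"ry":0,"rz":0,"gripper":-1},
  {"tx":3.6,"ty":0,"tz":0,"rx":0,"ry":0,"rz":0,"gripper":-1},
  {"tx":4,"ty":0,"tz":0,"rx":0,"ry":0,"rz":0,"gripper":-1},
  {"tx":4.4,"ty":0,"tz":0,"rx":0,"ry":0,"rz":0,"gripper":-1},
  {"tx":4.8,"ty":0,"tz":0,"rx":0,"ry":0,"rz":0,"gripper":-1},
])

```text
t: 5.23
ee_pos: [0.566, -0.1121, 0.0789]
tool_rot: [-0.0, 0.994, 0.107, -0.0]
force: [-0.2, -0.5, 0.3]
gripper_width: -0.0002
finger_force: 0.2
```

```bash
cat >> chk.py <<'E'
    w=snap('wrist'); g=cv2.cvtColor(w['pixels'],cv2.COLOR_RGB2GRAY); st=manip.get_state()
    n,l,s,c=cv2.connectedComponentsWithStats((g>225).astype(np.uint8))
    for i in range(1,n):
        if s[i][4]>300: print(s[i],np.array(c[i]).round(),np.round(T(wcast(st,w,s[i][0]+s[i][2]/2,s[i][1]+s[i][3]/2,.022)),4))
E
python3 chk.py w3.png
```

```text
File "chk.py", line 6
    w=snap('wrist'); g=cv2.cvtColor(w['pixels'],cv2.COLOR_RGB2GRAY); st=manip.get_state()
IndentationError: unexpected indent
```

```bash
sed -i "s/^if len.*/if len(sys.argv)>1:\n    snap('wrist',sys.argv[1])/" chk.py; python3 chk.py w3.png
```

```text
5.2333 0.0789 [-0.0845 -0.1039] yawerr -0.0005100271784545529 [-0.24687803 -0.4678431   0.33193257]
[  208     0   155    98 10963] [301.  48.] [ 0.019  -0.0904]
[378   0  11  95 524] [383.  46.] [ 0.0195 -0.1302]
[ 577    0   63  128 6861] [611.  57.] [ 0.0134 -0.2234]
```

View pics/w3.png

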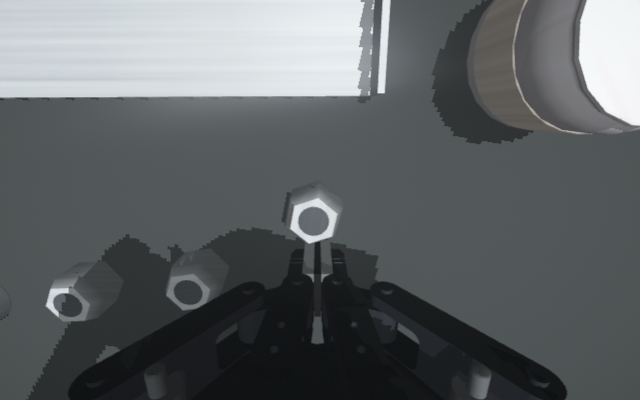

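Nut C stays centred at (313,220). The tray's right wall is at column 380, so there is clearance.

Call:
servo_tool([
  {"tx":0.4,"ty":0,"tz":0,"rx":0,"ry":0,"rz":0,"gripper":-1},
  {"tx":0.8,"ty":0,"tz":0,"rx":0,"ry":0,"rz":0,"gripper":-1},
  {"tx":1.3,"ty":0,"tz":0,"rx":0,"ry":0,"rz":0,"gripper":-1},
  {"tx":1.8,"ty":0,"tz":0,"rx":0,"ry":0,"rz":0,"gripper":-1},
  {"tx":2.3,"ty":0,"tz":0,"rx":0,"ry":0,"rz":0,"gripper":-1},
  {"tx":2.8,"ty":0,"tz":0,"rx":0,"ry":0,"rz":0,"gripper":-1},
  {"tx":3.3,"ty":0,"tz":0,"rx":0,"ry":0,"rz":0,"gripper":-1},
  {"tx":3.8,"ty":0,"tz":0,"rx":0,"ry":0,"rz":0,"gripper":-1},
  {"tx":4.3,"ty":0,"tz":0,"rx":0,"ry":0,"rz":0,"gripper":-1},
  {"tx":4.8,"ty":0,"tz":0,"rx":0,"ry":0,"rz":0,"gripper":-1},
  {"tx":5.2,"ty":0,"tz":0,"rx":0,"ry":0,"rz":0,"gripper":-1},
  {"tx":5.6,"ty":0,"tz":0,"rx":0,"ry":0,"rz":0,"gripper":-1},
])

```text
t: 6.33
ee_pos: [0.6207, -0.1002, 0.0789]
tool_rot: [-0.0, 0.994, 0.107, -0.0]
force: [-0.9, 0.5, 0.0]
gripper_width: -0.0
finger_force: 0.4
```

Call:
servo_tool([
  {"tx":0.4,"ty":0,"tz":0,"rx":0,"ry":0,"rz":0,"gripper":-1},
  {"tx":0.8,"ty":0,"tz":0,"rx":0,"ry":0,"rz":0,"gripper":-1},
  {"tx":1.3,"ty":0,"tz":0,"rx":0,"ry":0,"rz":0,"gripper":-1},
  {"tx":1.8,"ty":0,"tz":0,"rx":0,"ry":0,"rz":0,"gripper":-1},
  {"tx":2.3,"ty":0,"tz":0,"rx":0,"ry":0,"rz":0,"gripper":-1},
  {"tx":2.8,"ty":0,"tz":0,"rx":0,"ry":0,"rz":0,"gripper":-1},
  {"tx":3.3,"ty":0,"tz":0,"rx":0,"ry":0,"rz":0,"gripper":-1},
  {"tx":3.8,"ty":0,"tz":0,"rx":0,"ry":0,"rz":0,"gripper":-1},
  {"tx":4.3,"ty":0,"tz":0,"rx":0,"ry":0,"rz":0,"gripper":-1},
  {"tx":4.7,"ty":0,"tz":0,"rx":0,"ry":0,"rz":0,"gripper":-1},
  {"tx":5.1,"ty":0,"tz":0,"rx":0,"ry":0,"rz":0,"gripper":-1},
  {"tx":5.4,"ty":0,"tz":0,"rx":0,"ry":0,"rz":0,"gripper":-1},
])

```text
t: 7.33
ee_pos: [0.6736, -0.0887, 0.0789]
tool_rot: [-0.0, 0.994, 0.107, 0.0]
force: [-1.3, 0.7, 0.4]
gripper_width: -0.0003
finger_force: 0.3
```

```bash
python3 chk.py w4.png
```

```text
7.3333 0.0789 [ 0.0256 -0.1039] yawerr -0.00048295676515261454 [-1.32812459  0.71999542  0.36718364]
[256 141  98   5 322] [312. 144.] [ 0.091  -0.0978]
[  503   268   137   127 12281] [582. 327.] [-0.0117 -0.2441]
```

View pics/w4.png

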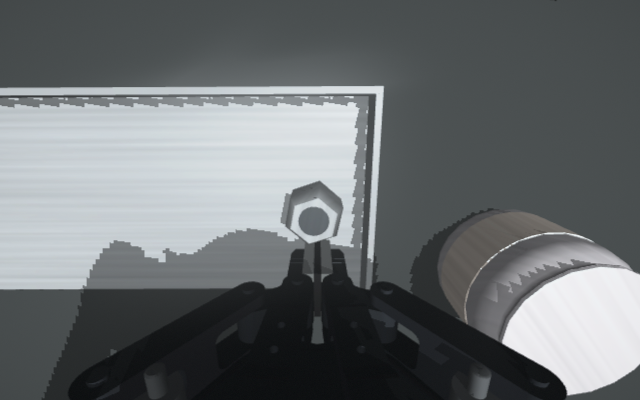

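Nut C is well inside, at (313,220) with the back wall at row 95. I'll back off, rise and move behind nut B.

Call:
servo_tool([
  {"tx":-0.6,"ty":0,"tz":0,"rx":0,"ry":0,"rz":0,"gripper":-1},
  {"tx":-1.6,"ty":0,"tz":0,"rx":0,"ry":0,"rz":0,"gripper":-1},
  {"tx":-2.5,"ty":0,"tz":-1,"rx":0,"ry":0,"rz":0,"gripper":-1},
  {"tx":-3,"ty":0,"tz":-3,"rx":0,"ry":0,"rz":0,"gripper":-1},
  {"tx":-3.5,"ty":0,"tz":-5.5,"rx":0,"ry":0,"rz":0,"gripper":-1},
  {"tx":-5,"ty":-0.7,"tz":-8,"rx":0,"ry":0,"rz":0,"gripper":-1},
  {"tx":-7.4,"ty":-2,"tz":-8,"rx":0,"ry":0,"rz":0,"gripper":-1},
  {"tx":-10,"ty":-3.5,"tz":-8,"rx":0,"ry":0,"rz":0,"gripper":-1},
  {"tx":-12.6,"ty":-5,"tz":-8,"rx":0,"ry":0,"rz":0,"gripper":-1},
  {"tx":-15,"ty":-6.2,"tz":-8,"rx":0,"ry":0,"rz":0,"gripper":-1},
  {"tx":-16.7,"ty":-6.7,"tz":-8,"rx":0,"ry":0,"rz":0,"gripper":-1},
  {"tx":-17.1,"ty":-6.7,"tz":-8,"rx":0,"ry":0,"rz":0,"gripper":-1},
])

```text
t: 8.43
ee_pos: [0.4869, -0.0586, 0.1575]
tool_rot: [-0.001, 0.994, 0.107, -0.002]
force: [-0.4, -0.5, -0.5]
gripper_width: 0.0
finger_force: 0.0
```

```bash
sed -i 's/g>225/g>190/' chk.py; python3 chk.py w5.png
```

```text
8.4333 0.1575 [-0.1504 -0.0348] yawerr -0.00034474375448068084 [-0.36950232 -0.50680497 -0.50713775]
[  77    0  370    7 1457] [248.   2.] [-0.0029 -0.0011]
[301 131  34  34 535] [318. 148.] [-0.0934 -0.0366]
[212 143  35  32 516] [229. 158.] [-0.1013  0.0286]
[ 74 162  52  49 815] [100. 186.] [-0.1221  0.1289]
```

Call:
servo_tool([
  {"tx":0,"ty":0,"tz":1,"rx":0,"ry":0,"rz":0,"gripper":-1},
  {"tx":0,"ty":0,"tz":3,"rx":0,"ry":0,"rz":0,"gripper":-1},
  {"tx":0,"ty":0,"tz":5,"rx":0,"ry":0,"rz":0,"gripper":-1},
  {"tx":0,"ty":0,"tz":6.5,"rx":0,"ry":0,"rz":0,"gripper":-1},
  {"tx":0,"ty":0,"tz":7.5,"rx":0,"ry":0,"rz":0,"gripper":-1},
  {"tx":0,"ty":0,"tz":8,"rx":0,"ry":0,"rz":0,"gripper":-1},
  {"tx":0,"ty":0,"tz":8,"rx":0,"ry":0,"rz":0,"gripper":-1},
  {"tx":0.3,"ty":0,"tz":8,"rx":0,"ry":0,"rz":0,"gripper":-1},
  {"tx":0.6,"ty":0,"tz":8,"rx":0,"ry":0,"rz":0,"gripper":-1},
  {"tx":1,"ty":0,"tz":8,"rx":0,"ry":0,"rz":0,"gripper":-1},
  {"tx":1.4,"ty":0,"tz":8,"rx":0,"ry":0,"rz":0,"gripper":-1},
  {"tx":1.8,"ty":0,"tz":8,"rx":0,"ry":0,"rz":0,"gripper":-1},
])

```text
t: 9.53
ee_pos: [0.5105, -0.0558, 0.0797]
tool_rot: [0.0, 0.994, 0.107, 0.001]
force: [0.8, -0.4, -0.3]
gripper_width: 0.0002
finger_force: 0.0
```

```bash
python3 chk.py w6.png
```

```text
9.5333 0.0797 [-0.1268 -0.0371] yawerr -0.0004120068806446886 [ 0.82905467 -0.3990806  -0.32424571]
[ 290  192   51   47 1051] [315. 214.] [-0.0957 -0.0356]
[ 158  208   51   45 1020] [183. 229.] [-0.1036  0.0294]
```

Call:
servo_tool([
  {"tx":0.3,"ty":-0.1,"tz":0,"rx":0,"ry":0,"rz":0,"gripper":-1},
  {"tx":0.6,"ty":-0.1,"tz":0,"rx":0,"ry":0,"rz":0,"gripper":-1},
  {"tx":1,"ty":-0.1,"tz":0,"rx":0,"ry":0,"rz":0,"gripper":-1},
  {"tx":1.4,"ty":-0.1,"tz":0,"rx":0,"ry":0,"rz":0,"gripper":-1},
  {"tx":1.8,"ty":-0.1,"tz":0,"rx":0,"ry":0,"rz":0,"gripper":-1},
  {"tx":2.2,"ty":-0.1,"tz":0,"rx":0,"ry":0,"rz":0,"gripper":-1},
  {"tx":2.6,"ty":-0.1,"tz":0,"rx":0,"ry":0,"rz":0,"gripper":-1},
  {"tx":3,"ty":-0.1,"tz":0,"rx":0,"ry":0,"rz":0,"gripper":-1},
  {"tx":3.4,"ty":-0.1,"tz":0,"rx":0,"ry":0,"rz":0,"gripper":-1},
  {"tx":3.8,"ty":-0.1,"tz":0,"rx":0,"ry":0,"rz":0,"gripper":-1},
  {"tx":4.2,"ty":-0.1,"tz":0,"rx":0,"ry":0,"rz":0,"gripper":-1},
  {"tx":4.6,"ty":-0.1,"tz":0,"rx":0,"ry":0,"rz":0,"gripper":-1},
])

```text
t: 10.63
ee_pos: [0.5545, -0.045, 0.0789]
tool_rot: [-0.0, 0.994, 0.107, -0.0]
force: [-0.9, 0.5, -0.7]
gripper_width: 0.0
finger_force: 0.1
```

```bash
python3 chk.py w7.png
```

```text
10.6333 0.0789 [-0.0815 -0.0359] yawerr -0.0005178720784361213 [-0.8976485   0.47629854 -0.68739663]
[    0     0   512   106 51832] [246.  53.] [ 0.0206 -0.0104]
[534   0  27 103 638] [547.  51.] [ 0.0211 -0.1291]
[292 199  48  43 732] [316. 219.] [-0.0525 -0.0347]
```

Nut B is centred at (316,219), so I'll continue 10.8 cm.

Call:
servo_tool([
  {"tx":0.4,"ty":0,"tz":0,"rx":0,"ry":0,"rz":0,"gripper":-1},
  {"tx":0.8,"ty":0,"tz":0,"rx":0,"ry":0,"rz":0,"gripper":-1},
  {"tx":1.3,"ty":0,"tz":0,"rx":0,"ry":0,"rz":0,"gripper":-1},
  {"tx":1.8,"ty":0,"tz":0,"rx":0,"ry":0,"rz":0,"gripper":-1},
  {"tx":2.3,"ty":0,"tz":0,"rx":0,"ry":0,"rz":0,"gripper":-1},
  {"tx":2.8,"ty":0,"tz":0,"rx":0,"ry":0,"rz":0,"gripper":-1},
  {"tx":3.3,"ty":0,"tz":0,"rx":0,"ry":0,"rz":0,"gripper":-1},
  {"tx":3.8,"ty":0,"tz":0,"rx":0,"ry":0,"rz":0,"gripper":-1},
  {"tx":4.3,"ty":0,"tz":0,"rx":0,"ry":0,"rz":0,"gripper":-1},
  {"tx":4.8,"ty":0,"tz":0,"rx":0,"ry":0,"rz":0,"gripper":-1},
  {"tx":5.2,"ty":0,"tz":0,"rx":0,"ry":0,"rz":0,"gripper":-1},
  {"tx":5.6,"ty":0,"tz":0,"rx":0,"ry":0,"rz":0,"gripper":-1},
])

```text
t: 11.73
ee_pos: [0.6092, -0.0331, 0.0789]
tool_rot: [-0.0, 0.994, 0.107, -0.0]
force: [-0.5, 0.6, -0.0]
gripper_width: 0.0003
finger_force: 0.3
```

Call:
servo_tool([
  {"tx":0.4,"ty":0,"tz":0,"rx":0,"ry":0,"rz":0,"gripper":-1},
  {"tx":0.8,"ty":0,"tz":0,"rx":0,"ry":0,"rz":0,"gripper":-1},
  {"tx":1.3,"ty":0,"tz":0,"rx":0,"ry":0,"rz":0,"gripper":-1},
  {"tx":1.8,"ty":0,"tz":0,"rx":0,"ry":0,"rz":0,"gripper":-1},
  {"tx":2.3,"ty":0,"tz":0,"rx":0,"ry":0,"rz":0,"gripper":-1},
  {"tx":2.8,"ty":0,"tz":0,"rx":0,"ry":0,"rz":0,"gripper":-1},
  {"tx":3.3,"ty":0,"tz":0,"rx":0,"ry":0,"rz":0,"gripper":-1},
  {"tx":3.8,"ty":0,"tz":0,"rx":0,"ry":0,"rz":0,"gripper":-1},
  {"tx":4.2,"ty":0,"tz":0,"rx":0,"ry":0,"rz":0,"gripper":-1},
  {"tx":4.6,"ty":0,"tz":0,"rx":0,"ry":0,"rz":0,"gripper":-1},
  {"tx":4.9,"ty":0,"tz":0,"rx":0,"ry":0,"rz":0,"gripper":-1},
  {"tx":5.1,"ty":0,"tz":0,"rx":0,"ry":0,"rz":0,"gripper":-1},
])

```text
t: 12.73
ee_pos: [0.6591, -0.0223, 0.0789]
tool_rot: [0.0, 0.994, 0.107, 0.0]
force: [-1.4, -0.8, 0.9]
gripper_width: 0.0002
finger_force: 0.3
```

```bash
python3 chk.py w8.png
```

```text
12.7333 0.0789 [ 0.0255 -0.036 ] yawerr -0.00045505945441715046 [-1.35805363 -0.76368583  0.89094044]
[335  88 157   6 868] [417.  91.] [ 0.1125 -0.0759]
[  200   103   292    77 12627] [360. 140.] [ 0.0916 -0.048 ]
```

View pics/w8.png

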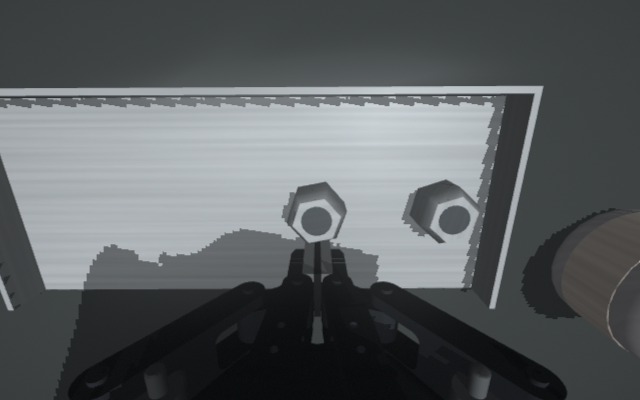

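Both nuts are inside, at (316,220) and (455,219). Nut A is next.

Call:
servo_tool([
  {"tx":-0.6,"ty":0,"tz":0,"rx":0,"ry":0,"rz":0,"gripper":-1},
  {"tx":-1.6,"ty":0,"tz":0,"rx":0,"ry":0,"rz":0,"gripper":-1},
  {"tx":-2.5,"ty":0,"tz":-1,"rx":0,"ry":0,"rz":0,"gripper":-1},
  {"tx":-3,"ty":0,"tz":-3,"rx":0,"ry":0,"rz":0,"gripper":-1},
  {"tx":-3.5,"ty":0,"tz":-5.5,"rx":0,"ry":0,"rz":0,"gripper":-1},
  {"tx":-5,"ty":-0.7,"tz":-8,"rx":0,"ry":0,"rz":0,"gripper":-1},
  {"tx":-7.6,"ty":-2,"tz":-8,"rx":0,"ry":0,"rz":0,"gripper":-1},
  {"tx":-10.4,"ty":-3.5,"tz":-8,"rx":0,"ry":0,"rz":0,"gripper":-1},
  {"tx":-13.2,"ty":-5,"tz":-8,"rx":0,"ry":0,"rz":0,"gripper":-1},
  {"tx":-15.8,"ty":-6,"tz":-8,"rx":0,"ry":0,"rz":0,"gripper":-1},
  {"tx":-17.4,"ty":-6.4,"tz":-8,"rx":0,"ry":0,"rz":0,"gripper":-1},
  {"tx":-17.8,"ty":-6.4,"tz":-8,"rx":0,"ry":0,"rz":0,"gripper":-1},
])

```text
t: 13.83
ee_pos: [0.4669, 0.0031, 0.1578]
tool_rot: [-0.001, 0.994, 0.107, -0.002]
force: [0.1, 0.2, -0.1]
gripper_width: -0.0001
finger_force: 0.0
```

```bash
python3 chk.py w9.png
```

```text
13.8333 0.1578 [-0.1568  0.0297] yawerr 1.730126151489042e-05 [ 0.11822013  0.16958003 -0.09997183]
[300 134  34  33 524] [317. 150.] [-0.1015  0.029 ]
[175 152  51  49 867] [201. 176.] [-0.1208  0.1166]
```

Call:
servo_tool([
  {"tx":0,"ty":0,"tz":1,"rx":0,"ry":0,"rz":0,"gripper":-1},
  {"tx":0,"ty":0,"tz":3,"rx":0,"ry":0,"rz":0,"gripper":-1},
  {"tx":0,"ty":0,"tz":5,"rx":0,"ry":0,"rz":0,"gripper":-1},
  {"tx":0,"ty":0,"tz":6.5,"rx":0,"ry":0,"rz":0,"gripper":-1},
  {"tx":0,"ty":0,"tz":7.5,"rx":0,"ry":0,"rz":0,"gripper":-1},
  {"tx":0,"ty":0,"tz":8,"rx":0,"ry":0,"rz":0,"gripper":-1},
  {"tx":0,"ty":0,"tz":8,"rx":0,"ry":0,"rz":0,"gripper":-1},
  {"tx":0.3,"ty":0,"tz":8,"rx":0,"ry":0,"rz":0,"gripper":-1},
  {"tx":0.6,"ty":0,"tz":8,"rx":0,"ry":0,"rz":0,"gripper":-1},
  {"tx":1,"ty":0,"tz":8,"rx":0,"ry":0,"rz":0,"gripper":-1},
  {"tx":1.4,"ty":0,"tz":8,"rx":0,"ry":0,"rz":0,"gripper":-1},
  {"tx":1.8,"ty":0,"tz":8,"rx":0,"ry":0,"rz":0,"gripper":-1},
])

```text
t: 14.93
ee_pos: [0.4899, 0.0063, 0.0797]
tool_rot: [0.0, 0.994, 0.107, 0.001]
force: [-0.5, -0.3, -0.7]
gripper_width: -0.0003
finger_force: 0.0
```

```bash
python3 chk.py w10.png
```

```text
14.9333 0.0797 [-0.1337  0.0279] yawerr -0.0004921633071644504 [-0.45721838 -0.26582296 -0.69733632]
[ 289  195   50   45 1010] [314. 217.] [-0.1037  0.0302]
[  83  242   83   69 1589] [122. 270.] [-0.1363  0.1287]
```

View pics/w10.png

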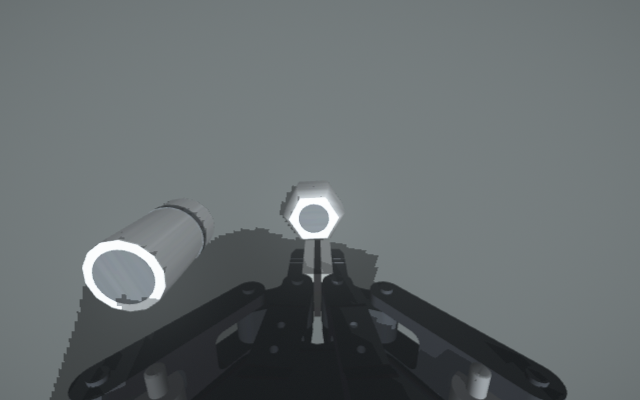

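Nut A is centred at (314,217). The socket at (122,270) is clear to the side, and its top sits below the gripper body.

Call:
servo_tool([
  {"tx":0.3,"ty":-0.1,"tz":0,"rx":0,"ry":0,"rz":0,"gripper":-1},
  {"tx":0.6,"ty":-0.1,"tz":0,"rx":0,"ry":0,"rz":0,"gripper":-1},
  {"tx":1,"ty":-0.1,"tz":0,"rx":0,"ry":0,"rz":0,"gripper":-1},
  {"tx":1.4,"ty":-0.1,"tz":0,"rx":0,"ry":0,"rz":0,"gripper":-1},
  {"tx":1.8,"ty":-0.1,"tz":0,"rx":0,"ry":0,"rz":0,"gripper":-1},
  {"tx":2.2,"ty":-0.1,"tz":0,"rx":0,"ry":0,"rz":0,"gripper":-1},
  {"tx":2.6,"ty":-0.1,"tz":0,"rx":0,"ry":0,"rz":0,"gripper":-1},
  {"tx":3,"ty":-0.1,"tz":0,"rx":0,"ry":0,"rz":0,"gripper":-1},
  {"tx":3.5,"ty":-0.1,"tz":0,"rx":0,"ry":0,"rz":0,"gripper":-1},
  {"tx":4,"ty":-0.1,"tz":0,"rx":0,"ry":0,"rz":0,"gripper":-1},
  {"tx":4.5,"ty":-0.1,"tz":0,"rx":0,"ry":0,"rz":0,"gripper":-1},
  {"tx":5,"ty":-0.1,"tz":0,"rx":0,"ry":0,"rz":0,"gripper":-1},
])

```text
t: 16.03
ee_pos: [0.5379, 0.0179, 0.0789]
tool_rot: [0.0, 0.994, 0.107, 0.0]
force: [-0.5, 0.3, -0.3]
gripper_width: -0.0
finger_force: 0.2
```

```bash
python3 chk.py w11.png
```

```text
16.0333 0.0789 [-0.0843  0.0291] yawerr -0.0004926554000461991 [-0.4899954   0.3366327  -0.34927067]
[ 53   0  30  99 583] [67. 49.] [0.0193 0.131 ]
[   94     0   546   101 51780] [364.  50.] [0.019  0.0094]
[288 199  48  43 738] [311. 219.] [-0.0552  0.0322]
```

Call:
servo_tool([
  {"tx":0.4,"ty":0,"tz":0,"rx":0,"ry":0,"rz":0,"gripper":-1},
  {"tx":0.8,"ty":0,"tz":0,"rx":0,"ry":0,"rz":0,"gripper":-1},
  {"tx":1.3,"ty":0,"tz":0,"rx":0,"ry":0,"rz":0,"gripper":-1},
  {"tx":1.8,"ty":0,"tz":0,"rx":0,"ry":0,"rz":0,"gripper":-1},
  {"tx":2.3,"ty":0,"tz":0,"rx":0,"ry":0,"rz":0,"gripper":-1},
  {"tx":2.8,"ty":0,"tz":0,"rx":0,"ry":0,"rz":0,"gripper":-1},
  {"tx":3.3,"ty":0,"tz":0,"rx":0,"ry":0,"rz":0,"gripper":-1},
  {"tx":3.8,"ty":0,"tz":0,"rx":0,"ry":0,"rz":0,"gripper":-1},
  {"tx":4.3,"ty":0,"tz":0,"rx":0,"ry":0,"rz":0,"gripper":-1},
  {"tx":4.8,"ty":0,"tz":0,"rx":0,"ry":0,"rz":0,"gripper":-1},
  {"tx":5.2,"ty":0,"tz":0,"rx":0,"ry":0,"rz":0,"gripper":-1},
  {"tx":5.6,"ty":0,"tz":0,"rx":0,"ry":0,"rz":0,"gripper":-1},
])

```text
t: 17.13
ee_pos: [0.5925, 0.0298, 0.0789]
tool_rot: [-0.0, 0.994, 0.107, -0.0]
force: [-0.6, -0.5, 1.8]
gripper_width: 0.0002
finger_force: 0.3
```

Call:
servo_tool([
  {"tx":0.4,"ty":0,"tz":0,"rx":0,"ry":0,"rz":0,"gripper":-1},
  {"tx":0.8,"ty":0,"tz":0,"rx":0,"ry":0,"rz":0,"gripper":-1},
  {"tx":1.3,"ty":0,"tz":0,"rx":0,"ry":0,"rz":0,"gripper":-1},
  {"tx":1.8,"ty":0,"tz":0,"rx":0,"ry":0,"rz":0,"gripper":-1},
  {"tx":2.3,"ty":0,"tz":0,"rx":0,"ry":0,"rz":0,"gripper":-1},
  {"tx":2.8,"ty":0,"tz":0,"rx":0,"ry":0,"rz":0,"gripper":-1},
  {"tx":3.3,"ty":0,"tz":0,"rx":0,"ry":0,"rz":0,"gripper":-1},
  {"tx":3.8,"ty":0,"tz":0,"rx":0,"ry":0,"rz":0,"gripper":-1},
  {"tx":4.3,"ty":0,"tz":0,"rx":0,"ry":0,"rz":0,"gripper":-1},
  {"tx":4.7,"ty":0,"tz":0,"rx":0,"ry":0,"rz":0,"gripper":-1},
  {"tx":5.1,"ty":0,"tz":0,"rx":0,"ry":0,"rz":0,"gripper":-1},
  {"tx":5.4,"ty":0,"tz":0,"rx":0,"ry":0,"rz":0,"gripper":-1},
])

```text
t: 18.13
ee_pos: [0.6454, 0.0412, 0.0789]
tool_rot: [0.0, 0.994, 0.107, 0.0]
force: [-0.2, 0.6, -0.8]
gripper_width: 0.0001
finger_force: 0.2
```

Call:
servo_tool([
  {"tx":-0.6,"ty":0,"tz":0,"rx":0,"ry":0,"rz":0,"gripper":-1},
  {"tx":-1.6,"ty":0,"tz":0,"rx":0,"ry":0,"rz":0,"gripper":-1},
  {"tx":-2.5,"ty":0,"tz":-1,"rx":0,"ry":0,"rz":0,"gripper":-1},
  {"tx":-3,"ty":0,"tz":-3,"rx":0,"ry":0,"rz":0,"gripper":-1},
  {"tx":-4,"ty":0,"tz":-5.5,"rx":0,"ry":0,"rz":0,"gripper":-1},
  {"tx":-6,"ty":0,"tz":-8,"rx":0,"ry":0,"rz":0,"gripper":-1},
  {"tx":-8,"ty":0,"tz":-10,"rx":0,"ry":0,"rz":0,"gripper":-1},
  {"tx":-10,"ty":0,"tz":-12,"rx":0,"ry":0,"rz":0,"gripper":-1},
  {"tx":-12,"ty":0,"tz":-14,"rx":0,"ry":0,"rz":0,"gripper":-1},
  {"tx":-14,"ty":0,"tz":-15,"rx":0,"ry":0,"rz":0,"gripper":-1},
  {"tx":-15,"ty":0,"tz":-16,"rx":0,"ry":0,"rz":0,"gripper":-1},
  {"tx":-15,"ty":0,"tz":-16,"rx":0,"ry":0,"rz":0,"gripper":-1},
])

```text
t: 19.13
ee_pos: [0.4972, 0.009, 0.241]
tool_rot: [0.0, 0.994, 0.106, 0.001]
force: [0.6, 0.4, -0.6]
gripper_width: 0.0002
finger_force: 0.0
```

```bash
python3 chk.py w12.png
```

```text
19.1333 0.241 [-0.126   0.0291] yawerr -0.0010305326076416321 [ 0.60229551  0.37401733 -0.62493147]
[  210     0   269    64 14538] [338.  34.] [0.0235 0.0049]
[ 579    0   61   67 3573] [610.  31.] [ 0.0221 -0.2349]
```

View pics/w12.png

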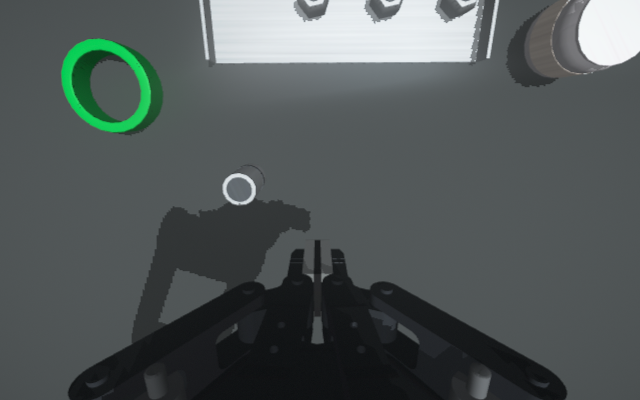

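All three nuts are inside the tray, at about (312,8), (383,8) and (456,8), well past the open edge at row 63. The socket still stands at (240,190), and the tape and tin have not moved. Nothing is touching the robot.

```bash
python3 -c "
from h import *
print(manip.job_done())"
```

```text
the job is handed in; nothing more can be done
None
```

I slid all three nuts into the tray with the closed fingertips, the last picture showed the socket, tape and tin still in place, and I handed the job in at about 19 s; no verdict was returned.

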